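# Size a dosing collar on the step gauge

## Task

Size the metal dosing collar that lies on the round dark mat: slide it down over the stepped gauge cone, without dropping it, until it stops flat on its step, and leave it sitting there. Then lift the gauge's pointer by its knob until the tip is level with the collar's top edge, and let go so that the pointer stays at that mark. Do not disturb the other two collars, the tamper or the jug.

Things in the scene. Friction and masses are not known exactly. Their poses are not given: they have to be found in the camera images.
- mat: round black rubber mat, 100 mm across and under 1 mm thick, flat on the counter; origin at its centre. The collar to be sized, which may be any of the three, lies on it (centres within 15 mm); the other two lie more than 90 mm from its centre
- collar_a_mid (a point): centre (half-way up) of a plain aluminium dosing collar: a ring 20 mm tall, 64 mm outside diameter, bore 38 mm (wall 13 mm), z axis along the bore. Loose, lying flat. On the gauge it stops with its lower face 73 mm and its top edge 93 mm above the work surface
- collar_b_mid (a point): centre (half-way up) of a plain aluminium dosing collar: a ring 20 mm tall, 64 mm outside diameter, bore 46 mm (wall 9 mm), z axis along the bore. Loose, lying flat. On the gauge it stops with its lower face 59 mm and its top edge 79 mm above the work surface
- collar_c_mid (a point): centre (half-way up) of a plain aluminium dosing collar: a ring 20 mm tall, 64 mm outside diameter, bore 54 mm (wall 5 mm), z axis along the bore. Loose, lying flat. On the gauge it stops with its lower face 45 mm and its top edge 65 mm above the work surface
- gauge: fixed gauge; origin on the work surface on the axis of its upright steel cone, z up. Oak base 85 mm wide, 12 mm thick, from 47 mm behind the cone's axis to 137 mm along the gauge's own +y, where the pointer post stands. A collar slid down the cone stops flat on the first ledge that its bore cannot pass
- cone_tip (a point): top of the cone, 97 mm up. From below: pedestal 59 mm across up to a flat ledge at 45 mm; tier 51 (foot) to 49 mm (top) across up to a ledge at 59 mm; tier 43 to 41 mm across up to a ledge at 73 mm; nose 35 mm across at its foot, tapering to 14 mm at the top
- scale_top (a point): top of the upright aluminium scale plate (20 x 4 mm, 104 mm high), 80 mm along the gauge's +y and 14 mm along its -x from the cone's axis. Three black marks on its +x face at 65, 79 and 93 mm: the heights of the collars' top edges when seated
- pointer (a joint): height of the pointer above its lowest place, 0 to 0.085 m; the tip's height above the work surface is 0.022 m plus this. It slides straight up and down on its post and stays where it is left (friction about 4 N, weight 1.2 N)
- pointer_tip (a point): tip of the pointer, a dark flat bar 6 mm thick (point at mid thickness) that reaches from the post to 38 mm from the cone's axis, so that it passes 6 mm clear of a seated collar. It starts below the lowest mark
- pointer_knob (a point): centre of the pointer's black knob, an upright cylinder 24 mm across and 26 mm tall on top of a 16 mm sleeve, on the post's axis, 105 mm from the cone's axis along the gauge's +y; 94 mm above the tip and moving with it
- tamper: steel tamper standing on the counter, 56 mm across, 84 mm tall, origin under its centre; a bystander
- jug: steel milk jug, 72 mm across the rim, 85 mm tall, with a handle, origin under its centre; a bystander
Not all that is in view belongs to the job. What is shaped like the part that bears collar_b_mid but yellow is not meant. What is shaped like the gauge but yellow is not meant.

How it is judged:
By the outcome, as a careful person would: the job done as asked, in the order asked, and still so for the second after the job is handed in, with the robot touching nothing.
It also fails if it takes over 45 s, if anything falls off the work surface, if the arm or the gripper's body presses on something with over 40 N, if the wrist force passes 120 N, or if a joint passes its speed limit or range.

## Robot

A 7-joint arm with a two-finger parallel gripper is mounted at the origin on the work surface. World frame = base frame: x ahead of the robot, y to its left, z up, the work surface at z = 0. Lengths are in m, angles in rad, forces in N, time in s.
With the tool pointing down it reaches from about 0.35 to 0.775 m from the base axis. Payload 3.1 kg.
Tool frame: the origin (TCP) lies at the very end of the fingers, on their centre line; the grasp point (between the pads) lies 19 mm behind it; z points along the fingers, y is the line along which they close (so a half turn about z gives the same grasp; the last joint's range is limited). The gripper opens to 85 mm and grips with 20 to 120 N. Pads are 22 mm wide; open, the fingers measure 114 mm over their backs; the gripper's body (76 mm by 85 mm) begins 54 mm behind the grasp point. The pads swing forward as they close: fully open they stand 13 mm farther back than shut.
Start: joints at [1.244, 0.311, 0.014, 1.512, -0.004, 1.319, -0.027], TCP at [0.155, -0.528, 0.231] pointing down, gripper open.
Joint ranges: [-2.7, 2.7], [-0.3, 1.91], [-1.27, 1.3], [0.12, 2.57], [-1.44, 4.58], [0.2, 2.03], [-3.05, 3.05]. Speed limits (rad/s): [2.79, 2.79, 3.14, 3.14, 3.14, 3.14, 3.14].

## Interface

Orientations are given as a unit quaternion [w, x, y, z].
In Python, from workcell import * gives the robot as it stands.
- The arm moves only by the tool carry_out, never from a script. Its argument "increments" is a list of rows, each a list of 5 numbers: the closure, from 0 (fully open) to 1 (shut), then the shift along the tool's x, y, z as a fraction of full scale, then the turn about the tool's z as a fraction of full scale. A call has 1 to 8 rows; each row shifts and turns the commanded pose from where the row before left it, along the tool's axes as they then stand; what a row does not reach is not made up. Full scale, the value 1, is 0.06 m for a shift and 0.1 rad for a turn. A row lasts 1/8 s, in which the tool goes at most 62.5 mm and 10.7 degrees, less where a joint would pass 70% of its speed; a pose out of reach is approached as far as the arm can. A call with a number of a shift or a turn outside -1 to 1 is refused whole. A call with a gripper value outside its range is refused whole. The fingers move at their own pace and stop on an object; the grip force is fixed at half the most. Time passes only in rows, so rows that do not move let the fingers close. It gives the time, the measured TCP pose, the force, the opening and the grip force at its end, in the units of the state.
- observe(): the state, without advancing time (a new reading comes with each control period).
- get_image(name): name is "scene" or "top" or "wrist"; returns a dict with "pixels" (420x560x3 uint8, red, green, blue), "intrinsics" (3x3 intrinsics, pixels), "rvec" (rotation vector, rad) and "tvec" (3), from world to camera coordinates, as OpenCV has them; the wrist camera has in their place "hand_eye" (4x4, takes a point from camera to tool coordinates, whose origin is the TCP and whose axes are the flange's). Camera axes: x right, y down, z forward; pixel columns grow to the right and rows downward; lengths in m; the calibration is good to about 2 mm. A picture is of the moment at which its call begins: read the wrist's pose just before it. There is no depth.
- finish_job(): hands the job in; it is judged then, once.
The state is a dict: "time_s": time; "q": joint angles; "qd": joint speeds; "joint_torque": joint torques, N m; "tcp_pos": TCP position; "eef_rot": TCP orientation; "contact_force": force on the tool from outside, world axes, zero at the start; "moment": the same for the moment, N m; "opening": finger opening in m; "grasp_force": force on a finger pad.
Only numpy, scipy, OpenCV 4.12 (cv2) and the standard library are available. Lean on these libraries where they do the work, as an engineer would, in place of code of your own. Each camera call takes 0.05 s, during which the arm holds its last target. There are 200 camera calls.

## Working session

There is one attempt and no reset: what is moved stays moved. The work goes in short steps, Python scripts to look and compute and a tool call to move; the robot and the scene stay as the last step left them, time stands still between calls to the robot, and variables do not carry over. Pictures are saved under pics/ and viewed, at most 10 in all, crops included, and the job is handed in when it is done.

Besides the shell and the picture viewer there is one more tool, called after ">>>" as a command line: name --pt "numbers of a row" for each row, then --argument value for the rest. carry_out: Moves the arm, as the interface text tells. Its arguments: {"type":"object","properties":{"increments":{"type":"array","items":{"type":"array","items":{"type":"number","minimum":-1,"maximum":1}}}},"required":["increments"]}

```bash
ls; mkdir -p pics; python3 - <<'E'
from workcell import *
import cv2,numpy as np
print(observe())
for n in("scene","top"):
    d=get_image(n); cv2.imwrite(f"pics/{n}0.png",d["pixels"][:,:,::-1]); print(n,d["intrinsics"],d["rvec"],d["tvec"])
    np.savez(f"{n}0.npz",**d)
E
```

```text
pics
{'time_s': 0.0, 'q': array([ 1.24432437,  0.31172397,  0.01399277,  1.51307321, -0.00441211,
        1.31917547, -0.02719379]), 'qd': array([ 0.00170663, -0.00030316,  0.00036202,  0.00055274, -0.00207689,
        0.00126808,  0.00013324]), 'joint_torque': array([ 1.08016341e-04, -3.79919887e+01,  1.46102775e-01, -2.30596876e+01,
        1.23110609e-02,  1.36455314e-02,  1.28392736e-07]), 'tcp_pos': array([ 0.15432647, -0.52714529,  0.23021547]), 'eef_rot': array([-1.15589624e-03,  9.89873932e-01,  1.41944425e-01, -2.08551697e-04]), 'contact_force': array([ 0.4861663 , -0.59178439,  0.98000388]), 'moment': array([ 0.04425864,  0.00293864, -0.02347342]), 'grasp_force': 0.0, 'opening': 0.08554972993672656}
scene [[433.48000948   0.         282.00084172]
 [  0.         433.48000948 209.27795292]
 [  0.           0.           1.        ]] [ 0.97413966  2.40818212 -1.12285579] [ 0.35284489 -0.19603066  1.65558058]
top [[504.50577379   0.         276.49879421]
 [  0.         504.50577379 211.07183367]
 [  0.           0.           1.        ]] [ 2.18951405 -2.14199845  0.11439749] [0.05415377 0.5548105  1.24546495]
```

View pics/scene0.png

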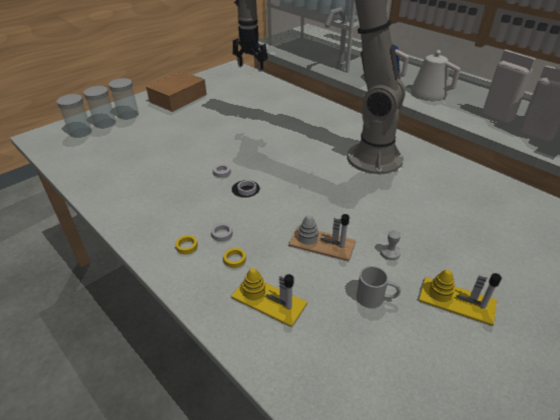

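View pics/top0.png

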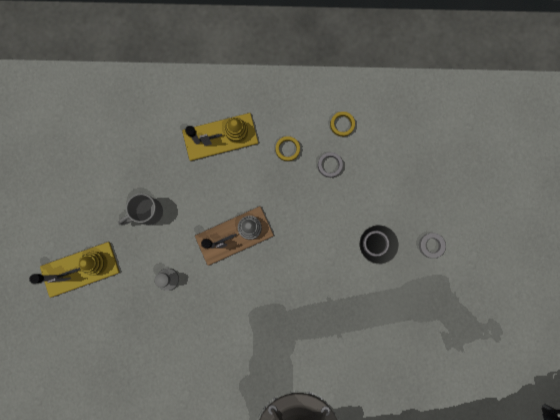

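The scene shows an oak gauge at top (235,235). There are three grey rings in the top view, at (376,243) on the black mat, (330,165) and (432,245). The yellow rings at (287,148) and (343,123), and the yellow gauges at (222,136) and (80,268), are decoys. I choose the ring on the mat and the oak gauge, and will check both in a crop.

```bash
cat > h.py <<'E'
import numpy as np,cv2
def ray(d,px):
    R=cv2.Rodrigues(d["rvec"])[0]; c=-R.T@d["tvec"].ravel()
    v=R.T@np.linalg.inv(d["intrinsics"])@np.array([px[0],px[1],1.]); return c,v
def onz(d,px,z):
    c,v=ray(d,px); return c+v*(z-c[2])/v[2]
def tri(d1,p1,d2,p2):
    c1,v1=ray(d1,p1);c2,v2=ray(d2,p2)
    s=np.linalg.lstsq(np.c_[v1,-v2],c2-c1,rcond=None)[0]
    a,b=c1+s[0]*v1,c2+s[1]*v2; return (a+b)/2,np.linalg.norm(a-b)
def proj(d,P):
    return cv2.projectPoints(np.array([P],float),d["rvec"],d["tvec"],d["intrinsics"],None)[0].ravel()
E
python3 - <<'E'
from h import *
t=np.load("top0.npz"); im=np.ascontiguousarray(t["pixels"][:,:,::-1])
g=cv2.cvtColor(im,6); hsv=cv2.cvtColor(im,40)
# mat: dark blob
m=((g<45)).astype(np.uint8); m[:,:345]=0;m[:,410:]=0;m[:210]=0;m[280:]=0
c=max(cv2.findContours(m,0,1)[0],key=cv2.contourArea); e=cv2.minEnclosingCircle(c); print("mat",e,onz(t,e[0],0))
# oak mask
o=cv2.inRange(hsv,(3,70,40),(17,255,255)); o[:195]=0;o[275:]=0;o[:,:190]=0;o[:,280:]=0
c=np.vstack([k for k in cv2.findContours(o,0,1)[0] if cv2.contourArea(k)>20]); r=cv2.minAreaRect(c); print("base",r)
P=[onz(t,p,0.012) for p in cv2.boxPoints(r)]
P=np.array(P);print(P.round(4),np.linalg.norm(P-np.roll(P,1,0),axis=1))
cv2.imwrite("pics/c1.png",np.hstack([cv2.resize(im[205:285,335:415],(400,400),interpolation=2),cv2.resize(im[195:275,190:270+5][:, :80],(400,400),interpolation=2)]))
E
```

```text
mat ((375.0, 243.36842346191406), 9.837140083312988) [ 0.47879565 -0.18842847  0.        ]
base ((233.61300659179688, 235.44862365722656), (32.93871307373047, 72.5810317993164), 65.55604553222656)
[[0.4882 0.2759 0.012 ]
 [0.569  0.1094 0.012 ]
 [0.4928 0.0727 0.012 ]
 [0.413  0.2384 0.012 ]] [0.08404558 0.18502103 0.08457335 0.18385384]
```

View pics/c1.png

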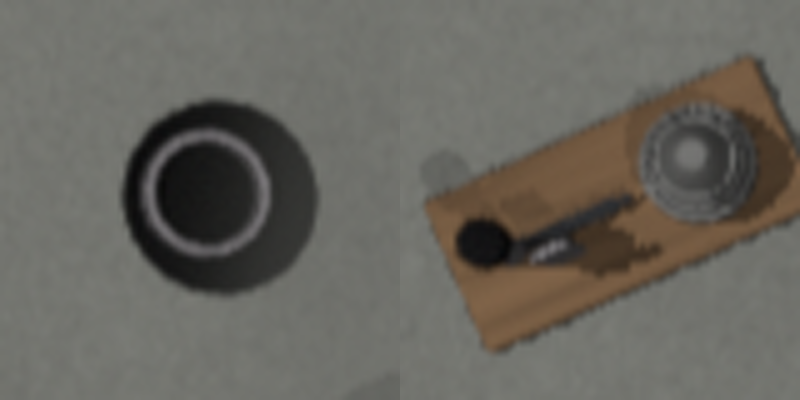

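The crop shows the thin-walled ring on the mat at px (376.2,243.4). Its inner/outer ratio is about 0.84, so it is collar C. The cone nose is at (248,226) and the knob at (206.4,243.6).

```bash
cat >> h.py <<'E'
def plan(cur,R,target,yaw_t,n,nr=None):
    """rows (dx,dy,dz,turn): straight to target, tool-y heading to yaw_t (mod pi), n rows"""
    yaw=np.arctan2(R[1,1],R[0,1]); d=(yaw_t-yaw+np.pi/2)%np.pi-np.pi/2
    if nr: d=nr
    out=[];y=yaw
    for i in range(n):
        st=(np.array(target)-cur)/n
        ty=np.array([np.cos(y),np.sin(y),0]);tz=np.array([0,0,-1.]);tx=np.cross(ty,tz)
        out.append([round(float(v),3) for v in (st@tx/.06,st@ty/.06,st@tz/.06,-d/n/.1)]); y+=d/n
    return out
def Rq(q):
    from scipy.spatial.transform import Rotation as S
    return S.from_quat([q[1],q[2],q[3],q[0]]).as_matrix()
E
python3 - <<'E'
from h import *
from workcell import observe
t=np.load("top0.npz")
ring=onz(t,(376.2,243.4),.02);tip=onz(t,(248,226),.097);knob=onz(t,(206.4,243.6),.129)
print(ring,tip,knob,knob-tip,np.linalg.norm((knob-tip)[:2]))
s=observe();R=Rq(s["eef_rot"]);print(R.round(3))
print(plan(s["tcp_pos"],R,[ring[0],ring[1],.2],-.38,10))
E
```

```text
[ 0.47783853 -0.18758469  0.02      ] [0.50896927 0.13333258 0.097     ] [0.46361524 0.22654055 0.129     ] [-0.04535403  0.09320797  0.032     ] 0.10365670807566284
[[ 0.96   0.281 -0.001]
 [ 0.281 -0.96   0.002]
 [-0.    -0.002 -1.   ]]
[[0.676, -0.392, 0.051, -0.906], [0.709, -0.329, 0.051, -0.906], [0.736, -0.263, 0.051, -0.906], [0.757, -0.196, 0.051, -0.906], [0.771, -0.126, 0.051, -0.906], [0.78, -0.056, 0.051, -0.906], [0.782, 0.015, 0.051, -0.906], [0.777, 0.085, 0.051, -0.906], [0.766, 0.155, 0.051, -0.906], [0.749, 0.224, 0.051, -0.906]]
```

>>> carry_out --pt "0 0.68 -0.39 0.05 -0.9" --pt "0 0.71 -0.33 0.05 -0.9" --pt "0 0.74 -0.26 0.05 -0.9" --pt "0 0.76 -0.2 0.05 -0.9" --pt "0 0.77 -0.13 0.05 -0.9" --pt "0 0.78 -0.06 0.05 -0.9" --pt "0 0.78 0.02 0.05 -0.9" --pt "0 0.78 0.09 0.05 -0.9"

```text
time_s: 1.1
tcp_pos: [0.4152, -0.2552, 0.2068]
eef_rot: [-0.0, 0.876, 0.483, -0.0]
contact_force: [1.0, -0.6, -0.1]
opening: 0.0856
grasp_force: 0.0
```

>>> carry_out --pt "0 0.77 0.16 0.3 -0.9" --pt "0 0.75 0.22 0.3 -0.9" --pt "0 0 0 0 0" --pt "0 0 0 0 0"

```text
time_s: 1.6
tcp_pos: [0.4793, -0.1892, 0.1709]
eef_rot: [-0.0, 0.83, 0.558, -0.001]
contact_force: [-0.8, -0.5, 0.2]
opening: 0.0856
grasp_force: 0.0
```

```bash
python3 - <<'E'
from h import *
from workcell import *
s=observe();R=Rq(s["eef_rot"]);print(s["tcp_pos"],R.round(3))
d=get_image("wrist");im=d["pixels"][:,:,::-1];cv2.imwrite("pics/w1.png",im);print(d["intrinsics"],d["hand_eye"])
np.savez("w1.npz",p=s["tcp_pos"],R=R,**d)
E
```

```text
[ 0.47925982 -0.18919398  0.17085542] [[ 0.377  0.926 -0.002]
 [ 0.926 -0.377 -0.   ]
 [-0.001 -0.001 -1.   ]]
[[345.16650998   0.         280.44762349]
 [  0.         345.16650998 208.48884284]
 [  0.           0.           1.        ]] [[-6.19920056e-05 -9.62428408e-01 -2.71535551e-01  6.96803801e-02]
 [ 9.99998827e-01 -4.75245380e-04  1.45615453e-03 -4.44249291e-04]
 [-1.53049050e-03 -2.71535143e-01  9.62427308e-01 -1.42608516e-01]
 [ 0.00000000e+00  0.00000000e+00  0.00000000e+00  1.00000000e+00]]
```

View pics/w1.png

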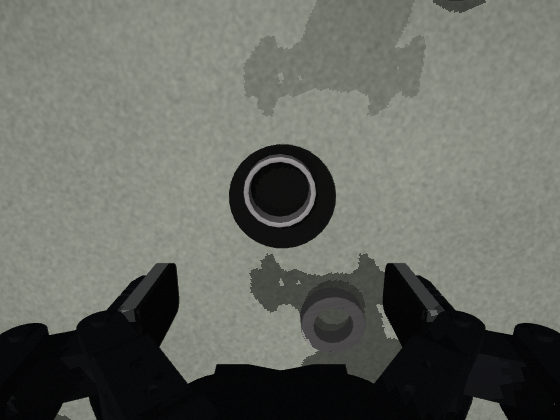

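The wrist view shows the collar's bright, thin rim centred near (280,190) on the mat, which again fits collar C. The finger tips are at about (167,264) and (395,264).

```bash
cat >> h.py <<'E'
def wcam(d):
    """world-to-camera dict for a wrist picture saved with p,R"""
    T=np.eye(4);T[:3,:3]=d["R"];T[:3,3]=d["p"];T=np.linalg.inv(T@d["hand_eye"])
    return dict(intrinsics=d["intrinsics"],rvec=cv2.Rodrigues(T[:3,:3])[0],tvec=T[:3,3])
E
python3 - <<'E'
from h import *
d=dict(np.load("w1.npz"));w=wcam(d);g=cv2.cvtColor(d["pixels"],7)
m=(g>120).astype(np.uint8);k=np.zeros_like(m);cv2.circle(k,(280,192),46,1,-1);m*=k
c=max(cv2.findContours(m,0,1)[0],key=lambda c:cv2.boundingRect(c)[2]);e=cv2.fitEllipse(cv2.convexHull(c));print(e)
print(onz(w,e[0],.0205))
H=d["hand_eye"]
for p in((172,264),(391,264)):
    v=H[:3,:3]@np.linalg.inv(d["intrinsics"])@[p[0],p[1],1];s=(np.sign(v[1])*.0428-H[1,3])/v[1];print("tip in tool",H[:3,3]+s*v)
E
```

```text
((279.29693603515625, 191.64181518554688), (69.44485473632812, 71.22882080078125), 96.80372619628906)
[ 0.47895589 -0.18679082  0.0205    ]
tip in tool [ 0.01195775 -0.0428     -0.01813952]
tip in tool [ 0.01236438  0.0428     -0.01915829]
```

>>> carry_out --pt "0 0.035 -0.02 0.6 0" --pt "0 0 0 0.6 0" --pt "0 0 0 0.6 0" --pt "0 0 0 0.5 0" --pt "0 0 0 0.25 0" --pt "0 0 0 0.2 0" --pt "0 0 0 0.07 0" --pt "0 0 0 0 0"

```text
time_s: 2.65
tcp_pos: [0.4801, -0.1865, 0.0026]
eef_rot: [0.0, 0.83, 0.558, 0.0]
contact_force: [0.4, -0.1, 0.7]
opening: 0.0852
grasp_force: 0.0
```

>>> carry_out --pt "0.2 0 0 0 0" --pt "0.4 0 0 0 0" --pt "0.6 0 0 0 0" --pt "1 0 0 0 0" --pt "1 0 0 0 0" --pt "1 0 0 0 0"

```text
time_s: 3.4
tcp_pos: [0.4808, -0.1865, 0.0034]
eef_rot: [0.001, 0.83, 0.558, 0.001]
contact_force: [-1.4, -0.9, 5.9]
opening: 0.0606
grasp_force: 65.4
```

>>> carry_out --pt "1 0 0 -0.1 0" --pt "1 0 0 -0.3 0" --pt "1 0 0 -0.6 0" --pt "1 0 0 -0.6 0" --pt "1 0 0 -0.6 0" --pt "1 0 0 0 0"

```text
time_s: 4.15
tcp_pos: [0.4819, -0.1869, 0.1372]
eef_rot: [0.003, 0.83, 0.558, 0.002]
contact_force: [0.3, 0.5, -1.2]
opening: 0.061
grasp_force: 65.1
```

```bash
python3 - <<'E'
from h import *
from workcell import *
s=observe();R=Rq(s["eef_rot"]);print(s["tcp_pos"],R.round(3),s["opening"])
d=get_image("wrist");im=d["pixels"][:,:,::-1];cv2.imwrite("pics/w2.png",im[130:]);np.savez("w2.npz",p=s["tcp_pos"],R=R,**d)
E
```

```text
[ 0.48189526 -0.18685627  0.13721727] [[ 0.376  0.926  0.006]
 [ 0.926 -0.376 -0.003]
 [-0.     0.007 -1.   ]] 0.060977682229677574
```

View pics/w2.png

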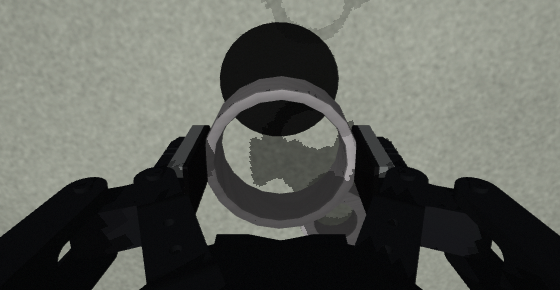

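The collar is held level and centred between the pads, with its top-rim centre near (281,289) in the full frame. The empty mat is behind it.

```bash
python3 - <<'E'
from h import *
from workcell import *
s=observe();R=Rq(s["eef_rot"])
for r in plan(s["tcp_pos"],R,[.545,.061,.175],.452,10):print(r)
E
```

```text
[0.423, -0.055, -0.066, -0.838]
[0.426, -0.02, -0.066, -0.838]
[0.426, 0.016, -0.066, -0.838]
[0.423, 0.052, -0.066, -0.838]
[0.417, 0.087, -0.066, -0.838]
[0.409, 0.122, -0.066, -0.838]
[0.397, 0.155, -0.066, -0.838]
[0.383, 0.188, -0.066, -0.838]
[0.366, 0.219, -0.066, -0.838]
[0.346, 0.249, -0.066, -0.838]
```

>>> carry_out --pt "1 0.42 -0.055 -0.07 -0.84" --pt "1 0.43 -0.02 -0.07 -0.84" --pt "1 0.43 0.016 -0.07 -0.84" --pt "1 0.42 0.05 -0.07 -0.84" --pt "1 0.42 0.09 -0.07 -0.84" --pt "1 0.41 0.12 -0.07 -0.84" --pt "1 0.4 0.155 -0.07 -0.84" --pt "1 0.38 0.19 -0.07 -0.84"

```text
time_s: 5.2
tcp_pos: [0.5318, 0.0138, 0.168]
eef_rot: [0.0, 0.597, 0.802, 0.0]
contact_force: [0.5, -0.1, -1.0]
opening: 0.0604
grasp_force: 65.0
```

>>> carry_out --pt "1 0.37 0.22 -0.07 -0.84" --pt "1 0.35 0.25 -0.07 -0.84" --pt "1 0 0 0 0" --pt "1 0 0 0 0"

```text
time_s: 5.7
tcp_pos: [0.5441, 0.0614, 0.1758]
eef_rot: [0.0, 0.53, 0.848, -0.001]
contact_force: [-0.3, 1.2, -1.1]
opening: 0.0607
grasp_force: 65.0
```

```bash
python3 - <<'E'
from h import *
from workcell import *
s=observe();R=Rq(s["eef_rot"]);print(s["tcp_pos"],R.round(3),s["opening"])
d=get_image("wrist");im=d["pixels"][:,:,::-1];cv2.imwrite("pics/w3.png",im);np.savez("w3.npz",p=s["tcp_pos"],R=R,**d)
d=dict(np.load("w3.npz"));w=wcam(d)
print(proj(w,[.5095,.1333,.097]),proj(w,[.464,.227,.129]))
E
```

```text
[0.54413039 0.0613706  0.17577995] [[-0.438  0.899 -0.001]
 [ 0.899  0.438 -0.001]
 [-0.001 -0.001 -1.   ]] 0.0606704259698004
[280.26720137  93.28639645] [ 280.49592451 -161.09750358]
```

View pics/w3.png

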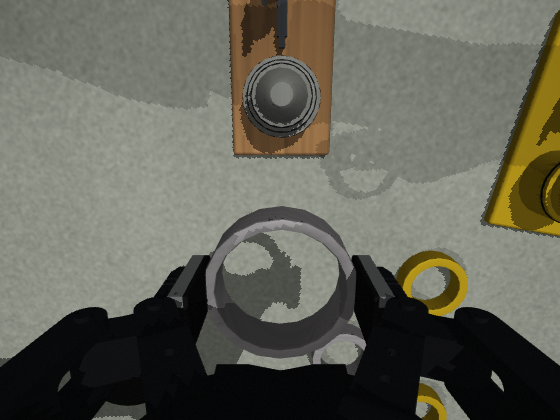

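The cone tip's bright disc is at (282,94), against a prediction of (280,93). The collar spans columns 208–355, centred at 281.

```bash
python3 - <<'E'
from h import *
d=dict(np.load("w3.npz"));w=wcam(d)
g=cv2.cvtColor(d["pixels"],7);m=np.zeros_like(g);sub=g[75:115,262:304]
print(np.percentile(sub,[10,50,90,99]))
_,b=cv2.threshold(sub,0,255,8)
n,l,st,c=cv2.connectedComponentsWithStats((sub>125).astype(np.uint8));print(st[1:],c[1:]+[262,75])
for p in((282,94),):
    P=onz(w,p,.097);print(P,d["R"].T@(P-d["p"]))
H=d["hand_eye"]
for p in((281.3,289),):
    v=H[:3,:3]@np.linalg.inv(d["intrinsics"])@[p[0],p[1],1];s=(-.017-H[2,3])/v[2];print("collar top in tool",H[:3,3]+s*v)
E
```

```text
[ 49.  86. 124. 127.]
[[19  8  9 19 89]
 [20 18  2  2  3]
 [20 21  2  3  3]
 [24 27  1  1  1]] [[285.73033708  89.53932584]
 [282.66666667  93.66666667]
 [282.33333333  97.        ]
 [286.         102.        ]]
[0.51062972 0.13339147 0.097     ] [0.07948526 0.00155198 0.07871002]
collar top in tool [ 0.0002052   0.00091768 -0.017     ]
```

>>> carry_out --pt "1 0.4 0.017 0 0" --pt "1 0.525 0 0.0 0" --pt "1 0.4 0 0.2 0" --pt "1 0 0 0.5 0" --pt "1 0 0 0.3 0" --pt "1 0 0 0.08 0" --pt "1 0 0 0 0" --pt "1 0 0 0 0"

```text
time_s: 6.75
tcp_pos: [0.5111, 0.1341, 0.1123]
eef_rot: [0.001, 0.53, 0.848, 0.001]
contact_force: [-0.5, 0.7, -0.4]
opening: 0.0603
grasp_force: 65.0
```

```bash
python3 - <<'E'
from h import *
from workcell import *
s=observe();R=Rq(s["eef_rot"]);print(s["tcp_pos"],R.round(3),s["opening"])
d=get_image("wrist");im=d["pixels"][:,:,::-1];cv2.imwrite("pics/w4.png",cv2.resize(im[180:400,130:430],(780,572),interpolation=2));np.savez("w4.npz",p=s["tcp_pos"],R=R,**d)
w=wcam(dict(np.load("w4.npz")));print(proj(w,s["tcp_pos"]*[1,1,0]+[0,0,.097]),proj(w,s["tcp_pos"]+[0,0,.017]))
E
```

```text
[0.51109916 0.13405216 0.11225508] [[-0.438  0.899  0.002]
 [ 0.899  0.438  0.   ]
 [-0.001  0.002 -1.   ]] 0.06032431456120836
[279.2127832  256.99056107] [279.11300529 289.4779622 ]
```

View pics/w4.png

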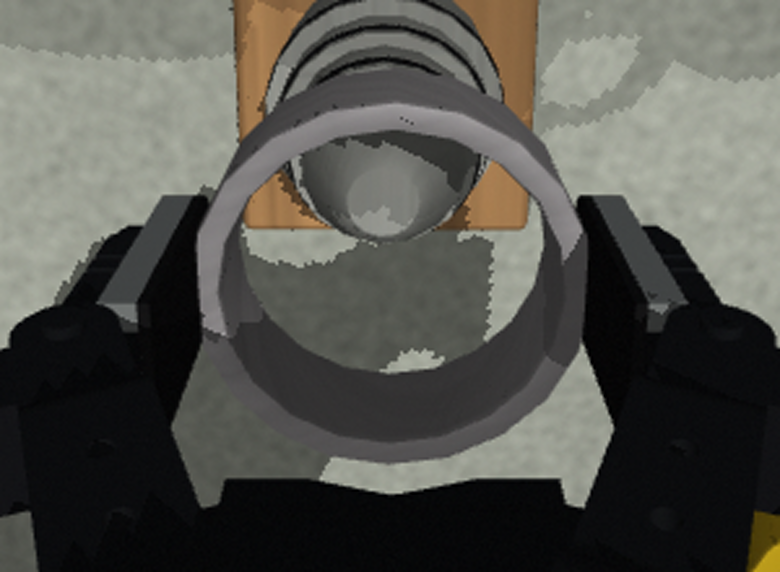

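The tip disc is at (277,257) in the full frame, and the collar is centred at (280.6,288.6), so the collar sits about 1.5 mm too far along tool +y. I will correct that and lower the collar.

>>> carry_out --pt "1 0 -0.025 0 0" --pt "1 0 0 0.15 0" --pt "1 0 0 0.2 0" --pt "1 0 0 0.2 0" --pt "1 0 0 0.2 0" --pt "1 0 0 0 0" --pt "1 0 0 0 0"

```text
time_s: 7.68
tcp_pos: [0.5091, 0.1337, 0.0664]
eef_rot: [0.0, 0.53, 0.848, 0.0]
contact_force: [0.3, 0.2, -0.5]
opening: 0.061
grasp_force: 65.0
```

```bash
python3 - <<'E'
from h import *
from workcell import *
s=observe();R=Rq(s["eef_rot"]);print(s["tcp_pos"],R.round(3),s["contact_force"])
d=get_image("wrist");im=d["pixels"][:,:,::-1];cv2.imwrite("pics/w5.png",cv2.resize(im[180:400,130:430],(780,572),interpolation=2));np.savez("w5.npz",p=s["tcp_pos"],R=R,**d)
w=wcam(dict(np.load("w5.npz")));print(proj(w,s["tcp_pos"]*[1,1,0]+[0,0,.097]),proj(w,s["tcp_pos"]+[0,0,.017]))
E
```

```text
[0.50907473 0.13366225 0.06635867] [[-0.439  0.899  0.   ]
 [ 0.899  0.439  0.   ]
 [ 0.     0.    -1.   ]] [ 0.34535373  0.1717266  -0.46539453]
[278.92704724 307.95570467] [279.04746742 289.45183423]
```

View pics/w5.png

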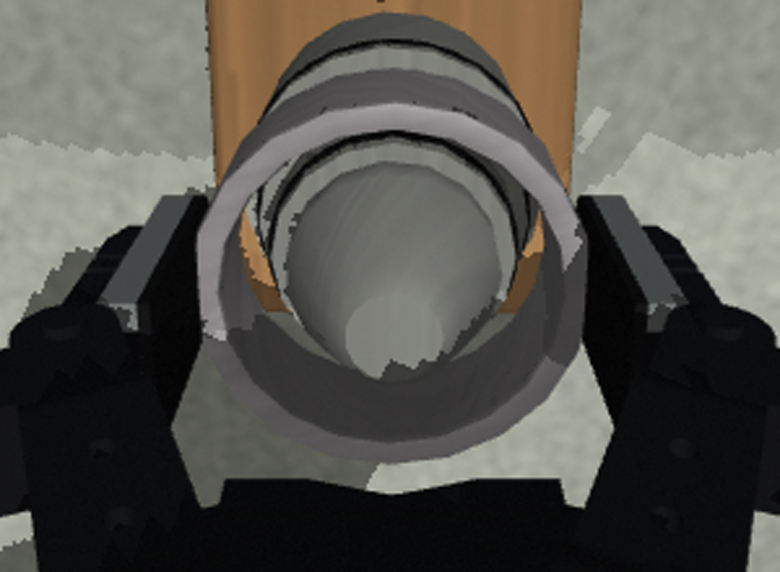

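The tip disc is at (281,310) and the collar centre at column 280.6, so y is aligned. x needs about −0.7 mm. I will lower with that trim.

>>> carry_out --pt "1 -0.012 0 0.05 0" --pt "1 0 0 0.08 0" --pt "1 0 0 0.08 0" --pt "1 0 0 0 0"

```text
time_s: 8.22
tcp_pos: [0.5088, 0.133, 0.0531]
eef_rot: [-0.0, 0.53, 0.848, -0.0]
contact_force: [-0.0, 0.8, -1.8]
opening: 0.0608
grasp_force: 65.0
```

>>> carry_out --pt "1 0 0 0.04 0" --pt "1 0 0 0.03 0" --pt "1 0 0 0 0" --pt "1 0 0 0 0"

```text
time_s: 8.72
tcp_pos: [0.5092, 0.133, 0.0494]
eef_rot: [-0.0, 0.53, 0.848, 0.0]
contact_force: [1.1, 1.1, -2.1]
opening: 0.0604
grasp_force: 65.0
```

>>> carry_out --pt "1 0 0 0.02 0" --pt "1 0 0 0.015 0" --pt "1 0 0 0 0" --pt "1 0 0 0 0"

```text
time_s: 9.22
tcp_pos: [0.5093, 0.133, 0.0484]
eef_rot: [0.0, 0.53, 0.848, -0.0]
contact_force: [-2.6, 0.1, 5.5]
opening: 0.0609
grasp_force: 65.7
```

Contact is at TCP 0.048, and the expected seat is 0.0476. Releasing.

>>> carry_out --pt "0.3 0 0 0 0" --pt "0.15 0 0 0 0" --pt "0 0 0 0 0" --pt "0 0 0 0 0" --pt "0 0 0 0 0"

```text
time_s: 9.85
tcp_pos: [0.5091, 0.1326, 0.0472]
eef_rot: [-0.0, 0.53, 0.848, -0.0]
contact_force: [-1.3, -0.1, 0.9]
opening: 0.0858
grasp_force: 0.0
```

>>> carry_out --pt "0 0 0 -0.2 0" --pt "0 0 0 -0.5 0" --pt "0 0 0 -0.6 0" --pt "0 0 0 -0.6 0" --pt "0 -0.0 0 -0.3 0" --pt "0 0 0 0 0"

```text
time_s: 10.6
tcp_pos: [0.5105, 0.1335, 0.1817]
eef_rot: [0.002, 0.53, 0.848, 0.002]
contact_force: [-0.7, 0.4, -0.4]
opening: 0.0858
grasp_force: 0.0
```

```bash
python3 - <<'E'
from h import *
from workcell import *
s=observe();R=Rq(s["eef_rot"]);print(s["tcp_pos"],R.round(3))
d=get_image("wrist");im=d["pixels"][:,:,::-1];cv2.imwrite("pics/w6.png",im);np.savez("w6.npz",p=s["tcp_pos"],R=R,**d)
w=wcam(dict(np.load("w6.npz")));print(proj(w,[.464,.227,.129]),proj(w,[.509,.133,.065]))
E
```

```text
[0.51049184 0.1335069  0.18168139] [[-0.439  0.899  0.005]
 [ 0.899  0.439  0.001]
 [-0.001  0.005 -1.   ]]
[277.33570466  40.70813753] [276.95219455 203.43691164]
```

View pics/w6.png

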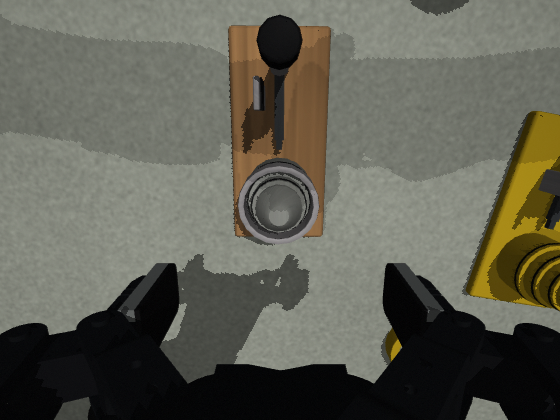

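The collar sits concentric on the cone at about (279,203). The knob top disc is centred near (279,37), and the pointer bar reaches from it down to (278,152). Next is the knob height from several views.

```bash
python3 - <<'E'
from h import *
from workcell import *
sc=get_image("scene");np.savez("scene1.npz",**sc);tp=get_image("top");np.savez("top1.npz",**tp)
w=dict(np.load("w6.npz"));W=wcam(w)
g=cv2.cvtColor(w["pixels"],7)
m=(g<28).astype(np.uint8);m[75:]=0;m[:,:250]=0;m[:,310:]=0
c=max(cv2.findContours(m,0,1)[0],key=cv2.contourArea);print("wrist",cv2.boundingRect(c),[ (y,int(np.ptp(np.nonzero(m[y])[0])) ) for y in range(15,72,6)])
g=cv2.cvtColor(sc["pixels"],7);a=g[205:260,290:365]
P0=np.array([.463,.2273,.129])
print(proj(sc,P0),proj(sc,P0-[0,0,.026]),proj(tp,P0))
n,l,st,ce=cv2.connectedComponentsWithStats((a<30).astype(np.uint8));print([(s+[290,205,0,0,0],q+[290,205]) for s,q in zip(st[1:],ce[1:]) if s[4]>15])
cv2.imwrite("pics/s1.png",cv2.resize(sc["pixels"][200:262,285:365,::-1],(800,600),interpolation=2))
E
```

```text
wrist (257, 15, 45, 55) [(15, 2), (21, 28), (27, 38), (33, 42), (39, 44), (45, 42), (51, 38), (57, 34), (63, 26), (69, 4)]
[345.47357648 215.99404013] [344.65394216 222.96898863] [206.06213132 243.85898656]
[(array([342, 215,   6,  10,  53]), array([344.49056604, 219.50943396]))]
```

View pics/s1.png

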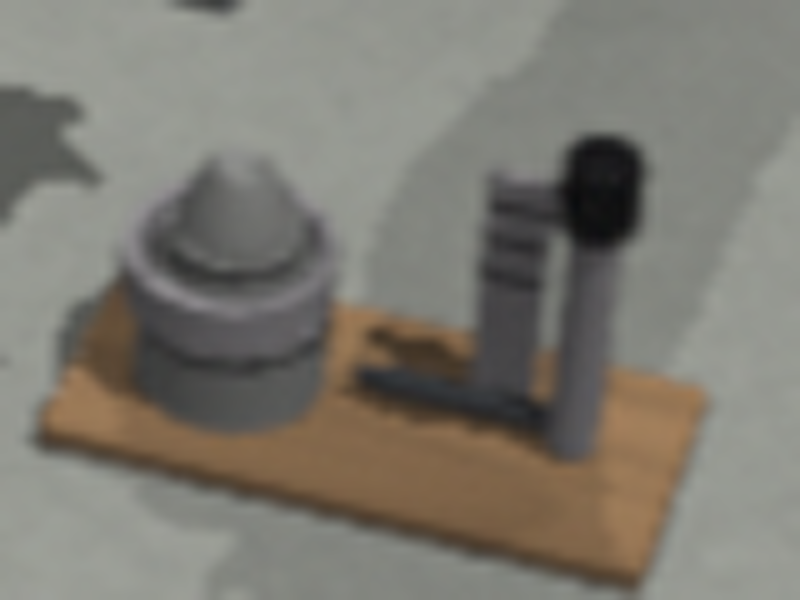

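The scene crop confirms that the collar is seated. The pointer tip is at about (321,239), and the knob centre at (344.5,219.5) against a prediction of (345,219.5) for the lowest position. Moving over the knob.

>>> carry_out --pt "0 0.6 -0.025 0 0" --pt "0 0.6 0 0 0" --pt "0 0.55 0 0 0" --pt "0 0 0 0.3 0" --pt "0 0 0 0.5 0" --pt "0 0 0 0.35 0" --pt "0 0 0 0.1 0" --pt "0 0 0 0 0"

```text
time_s: 11.75
tcp_pos: [0.4614, 0.2264, 0.1039]
eef_rot: [-0.0, 0.53, 0.848, -0.001]
contact_force: [0.3, -0.3, 0.1]
opening: 0.0857
grasp_force: 0.0
```

>>> carry_out --pt "0.2 0 0.03 -0.03 0" --pt "0.4 0 0 0 0" --pt "0.55 0 0 0 0" --pt "0.6 0 0 0 0" --pt "0.65 0 0 0 0" --pt "0.7 0 0 0 0" --pt "1 0 0 0 0" --pt "1 0 0 0 0"

```text
time_s: 12.75
tcp_pos: [0.4641, 0.2276, 0.1065]
eef_rot: [0.0, 0.53, 0.848, 0.001]
contact_force: [1.8, 0.4, 0.2]
opening: 0.0216
grasp_force: 58.7
```

>>> carry_out --pt "1 0 0 0.025 0" --pt "1 0 0 0.025 0" --pt "1 0 0 0 0" --pt "1 0 0 0 0"

```text
time_s: 13.25
tcp_pos: [0.4641, 0.2276, 0.1055]
eef_rot: [0.001, 0.53, 0.848, 0.0]
contact_force: [-2.3, -0.8, 13.0]
opening: 0.022
grasp_force: 60.2
```

>>> carry_out --pt "1 0 0 -0.1 0" --pt "1 0 0 -0.2 0" --pt "1 0 0 -0.2 0" --pt "1 0 0 -0.15 0" --pt "1 0 0 -0.05 0" --pt "1 0 0 0 0" --pt "1 0 0 0 0"

```text
time_s: 14.12
tcp_pos: [0.464, 0.2276, 0.1456]
eef_rot: [0.0, 0.53, 0.848, 0.001]
contact_force: [4.0, 1.8, -0.4]
opening: 0.0221
grasp_force: 59.4
```

```bash
python3 - <<'E'
from workcell import *
from h import *
z=[];f=[]
s=observe();print(s["tcp_pos"],s["contact_force"],Rq(s["eef_rot"]).round(4)[2])
E
```

```text
[0.46399144 0.22756968 0.14562551] [ 4.04149722  1.80968525 -0.40494346] [-1.0e-04  1.5e-03 -1.0e+00]
```

>>> carry_out --pt "1 0 0 -0.04 0" --pt "1 0 0 -0.03 0" --pt "1 0 0 0 0" --pt "1 0 0 0 0" --pt "1 0 0 0 0"

```text
time_s: 14.75
tcp_pos: [0.464, 0.2276, 0.1492]
eef_rot: [0.0, 0.53, 0.848, 0.001]
contact_force: [5.4, 1.8, -3.4]
opening: 0.0218
grasp_force: 59.4
```

>>> carry_out --pt "0.7 0 0 0 0" --pt "0.5 0 0 0 0" --pt "0.2 0 0 0 0" --pt "0 0 0 0 0" --pt "0 0 0 -0.3 0" --pt "0 0 0 -0.6 0" --pt "0 0 0 -0.2 0"

```text
time_s: 15.62
tcp_pos: [0.4641, 0.2281, 0.2174]
eef_rot: [0.001, 0.53, 0.848, 0.001]
contact_force: [0.6, 1.0, 0.9]
opening: 0.0852
grasp_force: 0.0
```

>>> carry_out --pt "0 -0.3 0.7 0 0" --pt "0 -0.4 0.7 0 0" --pt "0 -0.55 0.7 0 0" --pt "0 0 0 0.3 0" --pt "0 0 0 0.5 0" --pt "0 0 0 0 0" --pt "0 0 0 0 0"

```text
time_s: 16.5
tcp_pos: [0.6092, 0.2156, 0.168]
eef_rot: [0.0, 0.529, 0.848, 0.0]
contact_force: [0.5, -0.4, 0.9]
opening: 0.0853
grasp_force: 0.0
```

```bash
python3 - <<'E'
from h import *
from workcell import *
s=observe();R=Rq(s["eef_rot"]);print(s["tcp_pos"],R.round(3),s["qd"].round(3))
d=get_image("wrist");im=d["pixels"][:,:,::-1];np.savez("w7.npz",p=s["tcp_pos"],R=R,**d)
w=wcam(dict(np.load("w7.npz")));gy=np.array([-.438,.899,0]);c=np.array([.5095,.1331,0])
print([proj(w,c+gy*.038+[0,0,z]).round(1) for z in(.06,.065,.07)],proj(w,c+gy*.032+[0,0,.065]))
cv2.imwrite("pics/w7.png",im)
E
```

```text
[0.60915273 0.21557606 0.1679868 ] [[-0.439  0.898  0.   ]
 [ 0.898  0.439  0.   ]
 [ 0.     0.    -1.   ]] [-0.001 -0.016 -0.007 -0.024  0.    -0.003 -0.001]
[array([111.4, 197. ]), array([108.2, 198.6]), array([104.8, 200.3])] [109.26269874 206.5052243 ]
```

View pics/w7.png

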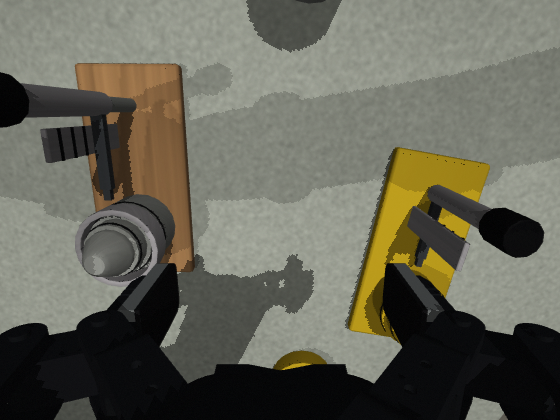

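I miscounted: that was the eleventh picture viewed, one over the limit, so I will view no more and go by numbers only. It shows the collar seated and the bar's tip at about (108,198), where a tip at 65 mm is predicted at (108.2,198.6). A second view from the other side will give the triangulation.

>>> carry_out --pt "0 0 0 -0.6 0" --pt "0 0 -0.6 -0.5 0" --pt "0 0 -0.8 0 0" --pt "0 0 -0.9 0 0" --pt "0 0 -0.9 0 0" --pt "0 0 -0.8 0 0" --pt "0 0 -0.6 0.5 0" --pt "0 0 0 0.6 0"

```text
time_s: 17.55
tcp_pos: [0.361, 0.0928, 0.1685]
eef_rot: [0.004, 0.531, 0.848, -0.0]
contact_force: [0.5, 0.6, 0.2]
opening: 0.0852
grasp_force: 0.0
```

>>> carry_out --pt "0 0 0 0 0" --pt "0 0 0 0 0" --pt "0 0 0 0 0"

```text
time_s: 17.92
tcp_pos: [0.3632, 0.0949, 0.169]
eef_rot: [0.001, 0.53, 0.848, 0.001]
contact_force: [0.4, 0.8, 0.7]
opening: 0.0853
grasp_force: 0.0
```

```bash
python3 - <<'E'
from h import *
from workcell import *
s=observe();R=Rq(s["eef_rot"]);print(s["tcp_pos"],R.round(3))
d=get_image("wrist");np.savez("w8.npz",p=s["tcp_pos"],R=R,**d)
gy=np.array([-.438,.899,0]);c=np.array([.5095,.1331,0])
for n in("w7","w8"):
    d=dict(np.load(n+".npz"));w=wcam(d);g=cv2.cvtColor(d["pixels"],7)
    print(n,[proj(w,c+gy*q+[0,0,.065]).round(1) for q in(.038,.044,.05)])
    u,v=proj(w,c+gy*.038+[0,0,.065]).round().astype(int)
    for y in range(v-14,v+8,2):print(y,u-16,g[y,u-16:u+18])
E
```

```text
[0.3631692  0.09490304 0.16897966] [[-0.439  0.898  0.003]
 [ 0.898  0.439  0.001]
 [-0.001  0.003 -1.   ]]
w7 [array([108.2, 198.6]), array([107.1, 190.6]), array([105.9, 182.5])]
185 92 [74 88 42 42 46 47 47 44 42 41 42 42 42 41 42 42 41 43 42 19 20 21 19 45
 44 46 45 50 98 97 44 44 45 44]
187 92 [ 83  84  90  43  45  47  47  47  41  42  42  41  40  41  42  42  43  43
  42  24  18  20  21  38  44  45  49  99 100  98  46  46  44  44]
189 92 [ 93  81  94  91  45  47  47  48  44  41  41  42  42  41  40  42  44  42
  35  22  19  39  44  45  44  49 100  99  99 100  98  45  46  44]
191 92 [109  77  92  92  95  48  49  48  47  46  46  43  43  42  44  42  43  43
  19  13  15  31  44  45  45  51 100 100 100 100  96  45  46  45]
193 92 [128  87  87  93  96 100 104 102  46  46  46  43  43  43  43  43  43  43
  23  18  19  33  50 100  98  99 100 101 100  99  97  46  46  46]
195 92 [123  96  84  93  94  99 104 102  50  51  99  69  43  43  42  43  43  43
  30  20  19  28 100 100  99 100 100 102 100 101 100  98  45  46]
197 92 [123 106  79  94  94  98 102 105 105 103 100  82  43  43  44  43  43  
[... 1642 characters left out ...]
91  90  90  90  88  89  88  65  12  11  13  19
  37  39  44  38  38  46  57  85  85  82 107 117 114 112 114 135]
197 464 [ 97  92  91  90  90  91  91  91  90  89  88  89  88  50  16  12  13  32
  45  44  46  45  45  47  75  85  84  82 119 117 113 111 113 114]
199 464 [ 63  69  82  90  90  91  91  90  91  89  89  89  90  92  93  92  71  79
  79  78  78  78  78  77  87  85  82  88 115 115 114 114 115 115]
201 464 [ 18   9   8   8  10  20  28  69  89  88  88  89  91  91  93  94  93  91
  90  89  90  91  88  88  86  85  82 103 115 116 118 119 120 119]
203 464 [ 62  63  62  63  64  64  65  65  64  63  47  21  42  69  93  93  92  91
  90  89  89  90  88  86  85  84  82 116 117 118 117 116 115 114]
```

```bash
python3 - <<'E'
from h import *
gy=np.array([-.438,.899,0]);gx=np.array([.899,.438,0]);c=np.array([.5095,.1331,0])
for n,sg in(("w7",-1),("w8",1)):
    d=dict(np.load(n+".npz"));w=wcam(d);g=cv2.cvtColor(d["pixels"],7)
    for q in(-.005,0,.005):
        P=c+gx*sg*.032+gy*q; print([proj(w,P+[0,0,z]).round(1) for z in(.06,.065,.07)])
    u,v=proj(w,c+gx*sg*.032+[0,0,.065]).round().astype(int)
    for y in range(v-6,v+8,3):print(y,u-9,g[y,u-9:u+10])
    # same at collar's near side of the top rim
    u,v=proj(w,c-gx*sg*.032+[0,0,.065]).round().astype(int);print("near",proj(w,c-gx*sg*.032+[0,0,.065]))
    for y in range(v-3,v+4,3):print(y,u-9,g[y,u-9:u+10])
E
```

```text
[array([ 77.7, 250.4]), array([ 74. , 252.9]), array([ 70.2, 255.6])]
[array([ 76.6, 244.4]), array([ 72.9, 246.9]), array([ 69.1, 249.4])]
[array([ 75.6, 238.4]), array([ 71.8, 240.7]), array([ 68. , 243.2])]
241 64 [143 144 146 146 148 148 145 144 143 144 143 118 120 121 121 120 105  59
  49]
244 64 [148 144 146 149 150 151 151 150 149 148 149 115 118 119 118 117  92  60
  52]
247 64 [152 150 148 146 146 148 149 149 149 151 153 113 118 119 120 119  96  60
  41]
250 64 [146 147 150 153 154 153 152 150 150 146 141 124 115 116 118 118 116  69
  57]
253 64 [146 142 141 144 146 147 147 147 145 148 149 148 130 115 118 122 126 122
  71]
near [156.80207691 246.95791181]
244 148 [115 116 122 146 150 150 150 146  91  59  60  59  58  56  57  57  54  49
  40]
247 148 [116 116 115 100 146 148 148 150 145  70  58  57  56  55  55  53  53  46
  41]
250 148 [120 120 101  57 112 152 153 153 150 113  59  54  54  54  52  51  49  45
  42]
[array([508.6, 249.1]), array([512.7, 251.6]), array([517. , 254.2])]
[array([509.7, 243.1]), array([513.9, 245.5]), array([518.3, 248. ])]
[array([510.9, 237.1]), array([515.2, 239.4]), array([519.5, 241.8])]
240 505 [ 97  79  54  92 128 131 131 131 130 128 131 134 135 138 138 139 139 141
 143]
243 505 [ 87  81  67  94 127 130 130 131 131 140 140 142 141 141 139 137 139 140
 142]
246 505 [ 91  90  84 103 129 130 130 131 133 141 141 139 137 135 136 140 142 145
 146]
249 505 [ 96  94  92  88 119 133 133 132 136 138 137 136 135 138 141 143 141 142
 138]
252 505 [103 101  98  94  88 132 132 139 144 147 146 143 143 143 143 144 145 145
 142]
near [430.72254671 245.55855587]
243 422 [ 44  46  46  47  48  46  45  45  47  46  56 113 129 129 129 127 122 121
 121]
246 422 [ 47  44  45  46  46  47  47  45  46  57 113 129 130 129 130 102  66 117
  62]
249 422 [ 45  48  44  45  47  46  46  48  46  59 125 126 126 127 123  57  52  66
  65]
```

The relative view geometry puts the tip about 1 mm above the collar's top edge. I will regrasp the knob and lower it by 1 mm.

>>> carry_out --pt "0 0 0 -0.5 0" --pt "0 0.2 0.3 -0.4 0" --pt "0 0.35 0.7 0 0" --pt "0 0.35 0.75 0 0" --pt "0 0.35 0.73 0 0" --pt "0 0 0 0 0" --pt "0 0 0 0 0"

```text
time_s: 18.85
tcp_pos: [0.4622, 0.2266, 0.2214]
eef_rot: [-0.0, 0.53, 0.848, -0.0]
contact_force: [-0.1, -0.1, 0.6]
opening: 0.0853
grasp_force: 0.0
```

>>> carry_out --pt "0 0 0.034 0.2 0" --pt "0 0 0 0.4 0" --pt "0 0 0 0.4 0" --pt "0 0 0 0.2 0" --pt "0 0 0 0 0" --pt "0 0 0 0 0"

```text
time_s: 19.6
tcp_pos: [0.4647, 0.2278, 0.1503]
eef_rot: [0.001, 0.53, 0.848, 0.001]
contact_force: [-0.1, 0.7, 0.6]
opening: 0.0854
grasp_force: 0.0
```

>>> carry_out --pt "0.2 0 0 0 0" --pt "0.4 0 0 0 0" --pt "0.6 0 0 0 0" --pt "0.7 0 0 0 0" --pt "1 0 0 0 0" --pt "1 0 0 0 0" --pt "1 0 0 0 0"

```text
time_s: 20.48
tcp_pos: [0.4641, 0.2276, 0.1494]
eef_rot: [0.0, 0.53, 0.848, -0.0]
contact_force: [-1.7, -0.5, 1.7]
opening: 0.0222
grasp_force: 58.6
```

>>> carry_out --pt "1 0 0 0.018 0" --pt "1 0 0 0 0" --pt "1 0 0 0 0" --pt "1 0 0 0 0"

```text
time_s: 20.98
tcp_pos: [0.4641, 0.2276, 0.1483]
eef_rot: [-0.0, 0.53, 0.848, -0.0]
contact_force: [-1.4, -0.1, 3.4]
opening: 0.0222
grasp_force: 58.9
```

>>> carry_out --pt "0.7 0 0 0 0" --pt "0.5 0 0 0 0" --pt "0.2 0 0 0 0" --pt "0 0 0 0 0" --pt "0 0 0 -0.3 0" --pt "0 0 0 -0.6 0" --pt "0 0 0 -0.2 0"

```text
time_s: 21.85
tcp_pos: [0.4651, 0.2287, 0.2164]
eef_rot: [0.001, 0.53, 0.848, 0.002]
contact_force: [-0.2, -0.3, 1.1]
opening: 0.0855
grasp_force: 0.0
```

>>> carry_out --pt "0 -0.3 0.7 0 0" --pt "0 -0.4 0.7 0 0" --pt "0 -0.55 0.7 0 0" --pt "0 0 0 0.3 0" --pt "0 0 0 0.5 0" --pt "0 0 0 0 0" --pt "0 0 0 0 0"

```text
time_s: 22.72
tcp_pos: [0.61, 0.216, 0.1669]
eef_rot: [0.0, 0.529, 0.848, 0.0]
contact_force: [0.2, 0.6, 1.1]
opening: 0.0852
grasp_force: 0.0
```

```bash
python3 - <<'E'
from h import *
from workcell import *
s=observe();R=Rq(s["eef_rot"]);print(s["tcp_pos"],R.round(3))
d=get_image("wrist");np.savez("w9.npz",p=s["tcp_pos"],R=R,**d)
gy=np.array([-.438,.899,0]);gx=np.array([.899,.438,0]);c=np.array([.5095,.1331,0])
w=wcam(dict(np.load("w9.npz")));g=cv2.cvtColor(d["pixels"],7)
p=proj(w,c+gy*.038+[0,0,.065]);print(p);u,v=p.round().astype(int)
for y in range(v-6,v+3):print(y,u-9,g[y,u-9:u+11])
for sg in(-1,1):
    p=proj(w,c+gx*sg*.032+[0,0,.065]);print(p);u,v=p.round().astype(int);print(g[v-1:v+2,u-7:u+8],u-7)
a=np.load("top0.npz")["pixels"].astype(int);b=get_image("top")["pixels"].astype(int)
print([(k,np.abs(a-b)[y-14:y+14,x-14:x+14].mean().round(1)) for k,x,y in(("collar1",330,165),("collar2",432,245),("tamper",168,279),("jug",141,208))])
E
```

```text
[0.60997894 0.21598072 0.16693175] [[-0.439  0.898  0.   ]
 [ 0.898  0.439  0.   ]
 [ 0.     0.    -1.   ]]
[106.16929927 198.97689001]
193 97 [106 102  47  46  45  43  42  43  42  43  43  42  18  20  19  38 100  99
  99 100]
194 97 [105 104 103  98  45  42  42  43  41  43  42  42  25  17  19  37  99  98
  99 100]
195 97 [105 104 102 100  97  68  42  43  42  43  42  42  24  17  20  42 100  98
  98 100]
196 97 [105 105 103 100  97  68  43  43  42  43  43  42  31  19  19  28 101 100
 100 100]
197 97 [103 104 103 100  97  68  43  42  44  43  43  42  29  18  18  27 101  99
  99 100]
198 97 [104 104 103 102  98  82  43  42  43  42  43  41  36  18  19  30  99 100
 100 101]
199 97 [104 104 104 101  99  95  43  43  43  42  43  42  37  23  61 101 100 101
  99 100]
200 97 [105 105 105 103  99  98  83  82  79  79  80  79  83  99 101 103 100 101
 100 100]
201 97 [104 105 104 102 100  98  96  94  95  93  93  94  95  97  99 103 100  99
  98  78]
[ 70.84695427 247.40279212]
[[144 146 151 150 150 150 151 152 151 111 114 116 117 117  94]
 [146 143 148 148 149 149 149 151 152 112 116 119 119 118  96]
 [151 148 146 145 147 148 149 149 147 115 118 119 121 119  95]] 64
[155.07532297 247.4915007 ]
[[118 103 120 124 124 125 113  68  59  58  57  56  54  55  53]
 [118 100 117 121 123 124 123  72  57  57  56  57  55  55  53]
 [114  72 117 121 124 127 126 101  58  56  56  54  55  53  52]] 148
[('collar1', np.float64(15.8)), ('collar2', np.float64(13.4)), ('tamper', np.float64(12.6)), ('jug', np.float64(9.1))]
```

```bash
python3 -c "
from workcell import *
print(finish_job())"
```

```text
the job is handed in; nothing more can be done
None
```

I seated the mat's collar (C, 54 mm bore) on its 45 mm ledge, raised the pointer to about the collar's 65 mm top edge (within roughly 0.5 mm by the last view) and released it, then handed the job in about 23 s in; I viewed 11 pictures, one over the limit of 10, and did not separately confirm that the other collars, tamper and jug stayed put, though the arm's path kept well clear of them.

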